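Check a stencil printer's frame clearance with a taper gauge

TASK

Lower the stencil printer's hinged frame onto its rest posts. Then pick up the taper gauge, lay its blade flat on the bed and slide it straight in from the front, under the frame's front bar, until it drags snugly between frame and bed without lifting the frame off its posts; finish while still holding the gauge there, for the clearance to be read. Leave the green alligator clip and the flux bottle where they are.

Things in the scene. Friction and masses are not known exactly. Their poses are not given: they have to be found in the camera images.
- printer: Manual solder-paste stencil printer, fixed to the bench: grey base plate 270 x 210 mm, aluminium bed, hinged aluminium frame with steel foil over it. Origin: on the bench under it; x points from its front (robot side) to the hinge at the back, y left, z up. Base x -140 to +130 mm, top 28 mm up. Two rest posts at x = -84, y = +-90 mm carry the closed frame; its underside is then at z = 56.5 mm.
- stencil_frame (a joint): Opening angle of the frame, rad: 0 = down on its posts, starts at 0.65 to 0.85 (limit 1.2), grows as the front goes up and back. Frame 1 kg, 200 mm wide, stiff damped hinges: it stays open where left, and sinks shut slowly by itself below about 0.5 rad. A few newtons down on its front bar or handle close it. Closed, about 9 N from below lift its front.
- frame_handle (a point): Middle of the frame's handle: dark round bow, bar 10 mm thick (this point is on its centre line), 88 mm straight along the printer's y, above the middle of the front bar, its top 35 mm above the bar. With the frame closed it is 106.5 mm above the bench, at x = -89 mm of the printer.
- frame_front (a point): Middle of the lower front edge of the frame's front bar (22 mm wide, 20 mm tall, 200 mm long). Moves with the frame, 200 mm from the hinge axis; frame closed: x = -100 mm, z = 56.5 mm of the printer.
- printer_hinge (a point): Middle of the frame's hinge axis, which is along the printer's y: x = 100 mm, z = 66.5 mm of the printer.
- bed_front (a point): Middle of the bed's upper front edge, at x = -140 mm of the printer. Bed: y -78 to +78 mm, x -140 to +80 mm; its front 40 mm stick out before the closed frame as a flat land. Its top is 50 to 53 mm above the bench and does not yield, so the gap under the closed front bar is 3.5 to 6.5 mm. A bare circuit board, 1.6 mm thick, lies on it behind x = -25 mm.
- bed (a joint): Height setting of the bed, 0 to 0.003 m: its top is 50 mm plus this above the bench. Not to be adjusted. A gauge pressed down on the bed already drags there a little (friction about 0.6), before it touches the frame.
- taper_gauge: Loose hand gauge, about 80 g, lying flat: grey grip 44 x 16 x 24 mm (tall), from which a steel wedge blade 78 mm long, 14 mm wide points along +x. Flat underside; blade 2.0 mm thick at the tip, growing evenly to 8.5 mm at the grip (1 in 12): it gets snug with the tip 18 to 54 mm behind the frame's front edge. Origin: on the underside, below the grip's middle; z up.
- gauge_tip (a point): Tip of the gauge's blade, 100 mm ahead of the gauge's origin, 1 mm above its underside.
- flux_bottle: Bystander: small upright flux bottle with a needle, 37 mm across, 136 mm tall, to the right of the soldering iron's stand. Origin: below its middle.
- clip_3: Bystander: green alligator clip, 58 mm long, lying on the bench in front of the printer. Origin: below its middle.

How it is judged:
By the outcome, as a careful person would: the job done as asked, in the order asked, and still so for the second after the job is handed in, while the arm keeps its last pose, push and grip.
It also fails if it takes over 61 s, if anything falls off the work surface, if the arm or the gripper's body presses on something with over 40 N, if the wrist force passes 120 N, or if a joint passes its speed limit or range.

ROBOT

A 7-joint arm with a two-finger parallel gripper is mounted at the origin on a cart in front of the work surface, level with it; the furniture and walls round the work are solid. World frame = base frame: x ahead of the robot, y to its left, z up, the work surface at z = 0. Lengths are in m, angles in rad, forces in N, time in s.
With the tool pointing down it reaches from about 0.4 to 0.85 m from the base axis. Payload 4.4 kg.
Tool frame: the origin (TCP) lies between the finger pads; the fingertips stand robot.tips_ahead ahead of it and the grasp point (between the pads) lies 11 mm behind it (robot.tips_ahead is the distance from the TCP to the fingertips, in m); z points along the fingers, y is the line along which they close (so a half turn about z gives the same grasp; the last joint's range is limited). The gripper opens to 94 mm and grips with 3 to 60 N. Pads are 16 mm wide; open, the fingers measure 119 mm over their backs; the gripper's body (75 mm by 177 mm) begins 78 mm behind the grasp point.
Start: joints at [1.279, 0.628, 0.038, 1.517, -0.027, 0.996, -0.02], TCP at [0.146, -0.634, 0.213] pointing down, gripper open.
Joint ranges: [-3.06, 3.06], [-0.37, 2.12], [-1.25, 1.32], [0.18, 2.47], [-1.1, 4.24], [0.23, 1.98], [-2.94, 2.94]. Speed limits (rad/s): [2.57, 2.57, 3.14, 3.14, 3.14, 3.14, 3.14].

INTERFACE

Orientations are given as a rotation vector (axis times angle).
In Python, from plant import robot gives the robot as it stands. The module is installed in compiled form; this text tells all that it offers.
- The arm moves only by the tool send_rows, never from a script. Its argument "commands" is a list that holds one entry, the list of rows, each a list of 6 numbers: the shift along the tool's x, y, z in mm, then the turn, a rotation vector about the tool's x, y, z in degrees. In form: [[[dx, dy, dz, wx, wy, wz], ...]]. A call has 1 to 10 rows; each row is the pose to reach, as a shift and turn from the pose commanded when the call began, along the tool's axes at that moment; what a row does not reach only later rows make up. A row lasts 1/10 s, in which the tool goes at most 50 mm and 8.59 degrees, less where a joint would pass 70% of its speed; a pose out of reach is approached as far as the arm can. A call with a gripper value outside its range is refused whole. "grip" is the finger opening in mm, from 0 to 94, set as the call begins (left out, the last holds). The fingers move at their own pace and stop on an object; the grip force is fixed at half the most. Time passes only in rows, so rows that repeat a pose let the fingers close. It gives the time, the measured TCP pose, the force, the opening and the grip force at its end, in the units of the state.
- robot.get_obs(): the state, without advancing time (a new reading comes with each control period).
- robot.camera(name): name is "side" or "top"; returns the picture (480x640x3 uint8, red, green, blue); there is no depth.
- robot.get_calibration(name): a dict with "fov_y" (degrees; the focal length in pixels is half the picture's height over the tangent of half this angle, whatever the lens; pixels are square), "cx", "cy" (the principal point, pixels), "R" (3x3) and "t" (3): a world point X has camera coordinates R X + t. Camera axes: x right, y down, z forward; pixel columns grow to the right and rows downward; lengths in m; the calibration is good to about 2 mm. A picture is of the moment at which its call begins. get_calibration takes no time and is no camera call.
- robot.job_done(): hands the job in; it is judged then, once.
The state is a dict: "time": time; "qpos": joint angles; "qvel": joint speeds; "joint_torque": joint torques, N m; "position": TCP position; "tool_rot": TCP orientation; "wrist_force": force on the tool from outside, world axes, zero at the start; "wrist_torque": the same for the moment, N m; "grip_width": finger opening in m; "grip_force": force on a finger pad.
Only numpy, scipy, OpenCV 4.12 (cv2) and the standard library are available. Lean on these libraries where they do the work, as an engineer would, in place of code of your own. Each camera call takes 0.05 s, during which the arm holds its last target. There are 200 camera calls.

## Working session

There is one attempt and no reset: what is moved stays moved. The work goes in short steps, Python scripts to look and compute and a tool call to move; the robot and the scene stay as the last step left them, time stands still between calls to the robot, and variables do not carry over. Pictures are saved under pics/ and viewed, at most 10 in all, crops included, and the job is handed in when it is done.

Besides the shell and the picture viewer there is one more tool, called after "Request:" by a JSON object that holds its "method" and its "body". send_rows: Moves the arm, as the interface text tells. Its arguments: {"type":"object","properties":{"commands":{"type":"array","items":{"type":"array","items":{"type":"array","items":{"type":"number"}}}},"grip":{"type":"number"}},"required":["commands"]}

```bash
mkdir -p pics; cat > h.py <<'E'
import numpy as np, cv2
from plant import robot
from scipy.spatial.transform import Rotation as Ro
def snap(n,f):
    im=robot.camera(n)[:,:,::-1].copy(); cv2.imwrite('pics/'+f,im); return im
def cam(n):
    c=robot.get_calibration(n); f=240/np.tan(np.radians(c['fov_y'])/2)
    return np.array([[f,0,c['cx']],[0,f,c['cy']],[0,0,1]]),np.array(c['R']),np.array(c['t'])
def ray(n,u,v):
    K,R,t=cam(n); d=R.T@np.linalg.solve(K,[u,v,1]); return -R.T@t,d
def plane(n,u,v,z):
    o,d=ray(n,u,v); return o+d*(z-o[2])/d[2]
def proj(n,X):
    K,R,t=cam(n); p=(K@(R@np.atleast_2d(X).T+t[:,None])).T; return p[:,:2]/p[:,2:]
def tri(a,b):
    o1,d1=ray('side',*a);o2,d2=ray('top',*b)
    s=np.linalg.lstsq(np.c_[d1,-d2],o2-o1,rcond=None)[0]
    p,q=o1+s[0]*d1,o2+s[1]*d2; return (p+q)/2,np.linalg.norm(p-q)
E
python3 - <<'E'
from h import *
np.set_printoptions(precision=4,suppress=True)
for n in('side','top'):
    snap(n,n+'0.png'); K,R,t=cam(n); print(n,K[0,0],robot.get_calibration(n)['cx'],-R.T@t,R)
print(robot.get_obs(),robot.tips_ahead)
E
```

```text
side 499.39100154745284 316.20844169352165 [0.2107 0.1848 0.8013] [[-0.4632 -0.8862 -0.0015]
 [-0.7454  0.3905 -0.5402]
 [ 0.4793 -0.2491 -0.8415]]
top 446.56903362673364 317.74691098478854 [ 0.4579 -0.0539  0.9948] [[-0.0057 -1.      0.0045]
 [-0.9848  0.0048 -0.1736]
 [ 0.1736 -0.0054 -0.9848]]
{'time': 0.1, 'qpos': array([ 1.2792,  0.6292,  0.0385,  1.5182, -0.027 ,  0.9963, -0.02  ]), 'qvel': array([-0.0005, -0.0018, -0.0001, -0.0027, -0.0003, -0.0001, -0.0006]), 'joint_torque': array([  0.003 , -55.0798,   1.1467, -18.712 ,  -0.0524,   0.0192,
         0.0001]), 'position': array([ 0.1454, -0.6329,  0.2127]), 'tool_rot': array([-3.12  , -0.3538,  0.0004]), 'wrist_force': array([0.5103, 0.6218, 0.3574]), 'wrist_torque': array([-0.0072, -0.0655, -0.0045]), 'grip_force': 0.0, 'grip_width': 0.09398873708731573} 0.008
```

View pics/side0.png

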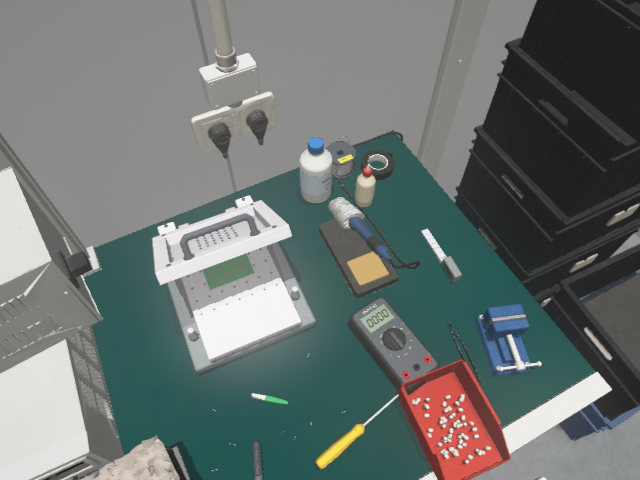

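View pics/top0.png

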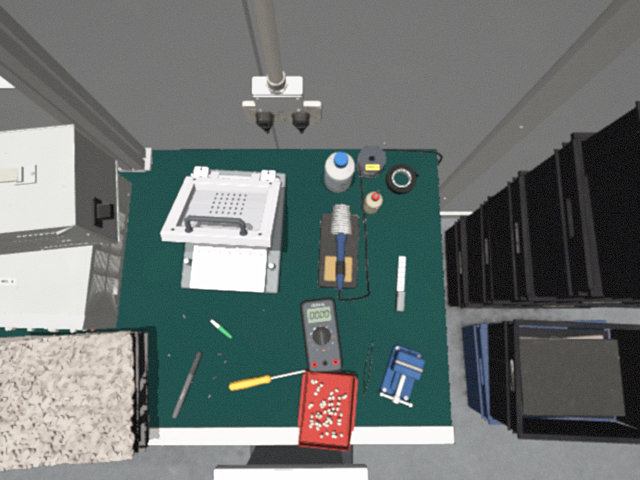

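The side view shows the open printer frame at about (220,240), with its handle near (225,232). The gauge grip is at (452,268) and its blade tip at (428,233); the green clip is at (270,399) and the flux bottle at (366,190). In the top view the gauge runs from (402,257) to (401,308) and the bed's front edge is near row 290.

```bash
python3 - <<'E'
import cv2,numpy as np
s=cv2.imread('pics/side0.png');t=cv2.imread('pics/top0.png')
r=lambda im,x,y,w,h,k:cv2.resize(im[y:y+h,x:x+w],None,fx=k,fy=k,interpolation=cv2.INTER_CUBIC)
# top: printer 155..295 x 160..300 x4 ; gauge 380..420 x 250..315 
a=r(t,155,160,140,140,4); b=r(t,380,250,40,70,4); 
c=np.zeros((560,800,3),np.uint8); c[:560,:560]=a; c[:280,600:760]=b
g=r(s,410,220,60,65,3); c[300:495,600:780]=g
cv2.imwrite('pics/c1.png',c)
cv2.imwrite('pics/c2.png',r(s,140,190,190,190,3))
E
```

```text
(no output)
```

View pics/c1.png

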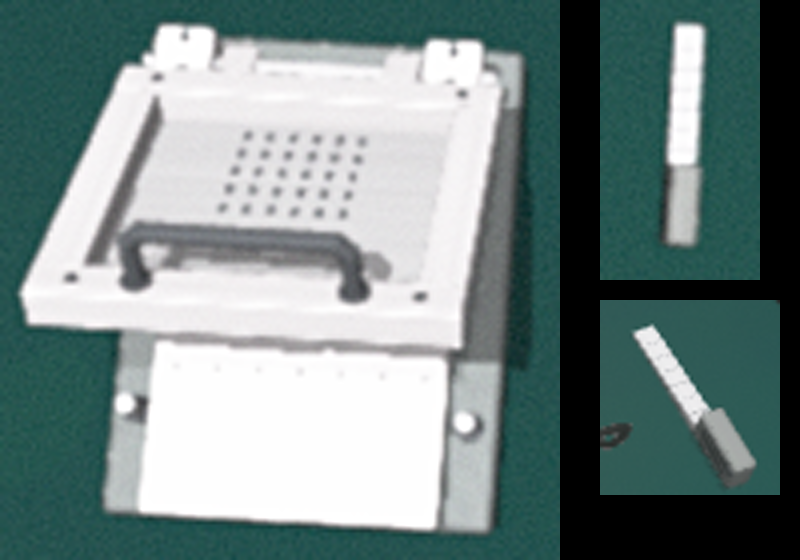

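View pics/c2.png

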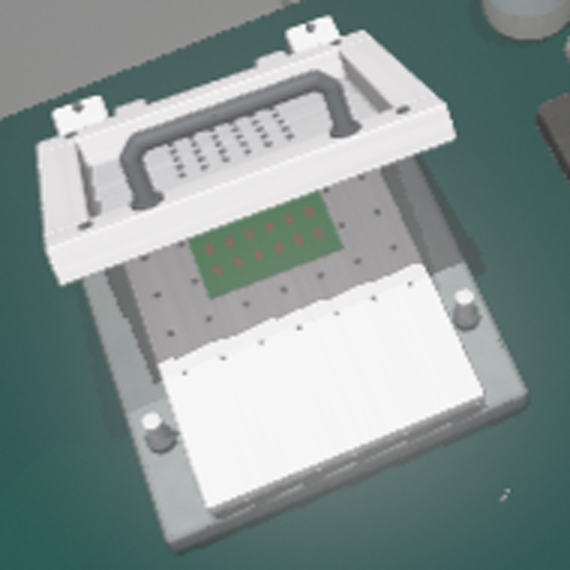

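The crops show the post tops at about (186.5,260)/(271.5,265) in the top view and (191,330)/(294.5,289) in the side view. The bed front corners are at (189.5,288)/(264.5,292) in the top view, and the handle bar spans (187,218)-(243,221). The gauge tip is at (552.5,256) scaled and its grip tail is near row 311.

```bash
cat > m.py <<'E'
from h import *
np.set_printoptions(precision=4,suppress=True)
T=lambda x,y:(155+(x+.5)/4-.5,160+(y+.5)/4-.5)
G=lambda x,y:(380+(x-600+.5)/4-.5,250+(y+.5)/4-.5)
S=lambda x,y:(140+(x+.5)/3-.5,190+(y+.5)/3-.5)
def P(n,p,z): return plane(n,*p,z)
pl,pr=P('top',T(126,400),.0565),P('top',T(467,420),.0565)
print('posts top',pl,pr,np.linalg.norm(pl-pr)); 
ql,qr=P('side',S(153,417),.0565),P('side',S(464,296),.0565)
print('posts side',ql,qr,np.linalg.norm(ql-qr)); 
print('post tri',tri(S(153,417),T(126,400)),tri(S(464,296),T(467,420)))
for z in (.050,.053):print('bed',P('top',T(138,512),z),P('top',T(438,528),z))
print('bedside',P('side',S(214,508),.0515),P('side',S(482,396),.0515))
print('base',P('top',T(105,512),.028),P('top',T(490,530),.028),P('side',S(170,544),.028),P('side',S(525,395),.028))
print('handle',tri(S(135,150),T(132,232)),tri(S(320,82),T(352,244)))
print('tip top',P('top',G(690,24),.002),'grip rear',P('top',G(680,245),.02),'junction',P('top',G(684,165),.024))
g=lambda x,y:(410+(x-600+.5)/3-.5,220+(y-300+.5)/3-.5)
print('side tip',P('side',g(645,331),.002),'grip top front',P('side',g(713,415),.024),'grip top rear',P('side',g(743,468),.024))
E
python3 m.py
```

```text
posts top [0.5789 0.2192 0.0565] [0.5674 0.0391 0.0565] 0.18053600922196614
posts side [0.5801 0.2186 0.0565] [0.568  0.0405 0.0565] 0.17851216490933722
post tri (array([0.5786, 0.2184, 0.0595]), np.float64(0.00014495788378365612)) (array([0.568 , 0.0398, 0.0555]), np.float64(0.001529034423643744))
bed [0.5204 0.2121 0.05  ] [0.5111 0.0543 0.05  ]
bed [0.5202 0.2113 0.053 ] [0.511  0.0539 0.053 ]
bedside [0.5203 0.2081 0.0515] [0.5118 0.0577 0.0515]
base [0.5219 0.2361 0.028 ] [0.5111 0.0288 0.028 ] [0.5224 0.2364 0.028 ] [0.5107 0.0322 0.028 ]
handle (array([0.6341, 0.174 , 0.2121]), np.float64(0.0016832863624241204)) (array([0.631 , 0.0787, 0.2074]), np.float64(0.0042883760196961085))
tip top [ 0.5925 -0.2485  0.002 ] grip rear [ 0.4699 -0.235   0.02  ] junction [ 0.5126 -0.238   0.024 ]
side tip [ 0.5906 -0.2483  0.002 ] grip top front [ 0.5103 -0.2381  0.024 ] grip top rear [ 0.4723 -0.2323  0.024 ]
```

```bash
cat >> h.py <<'E'
yaw=-0.06; O=np.array([.657,.1247,0]); c_,s_=np.cos(yaw),np.sin(yaw)
def W(x,y,z): return O+[c_*x-s_*y,s_*x+c_*y,z]
def down(y): return Ro.from_euler('z',y)*Ro.from_rotvec([np.pi,0,0])
def rel(p,y):
    o=robot.get_obs(); R=Ro.from_rotvec(o['tool_rot'])
    return np.round(np.r_[R.inv().apply(p-o['position'])*1e3,np.degrees((R.inv()*down(y)).as_rotvec())],1)
def hand(th,dz=.013):
    a=.2085+th; return W(.1-.1932*np.cos(a),0,.0665+.1932*np.sin(a)+dz)
E
python3 - <<'E'
from h import *
np.set_printoptions(suppress=True)
p=hand(.65,.05);print(p,rel(p,yaw))
for th in (.65,.5,.35,.2,.1,0):print(th,np.round(hand(th),4), 'rel(tool axes after arrival)',np.round(1e3*down(yaw).inv().apply(hand(th)-p),1))
E
```

```text
[0.63077687 0.12627528 0.26272594] [ 643.  -631.4  -49.    -0.1    0.    16.4]
0.65 [0.6308 0.1263 0.2257] rel(tool axes after arrival) [ 0. -0. 37.]
0.5 [0.6104 0.1275 0.2052] rel(tool axes after arrival) [-20.4  -0.   57.5]
0.35 [0.5933 0.1285 0.1819] rel(tool axes after arrival) [-37.6  -0.   80.8]
0.2 [0.5798 0.1293 0.1562] rel(tool axes after arrival) [-51.   -0.  106.5]
0.1 [0.5731 0.1297 0.1382] rel(tool axes after arrival) [-57.8  -0.  124.6]
0 [0.5681 0.13   0.1195] rel(tool axes after arrival) [-62.7  -0.  143.2]
```

Request:
{"method": "send_rows", "body": {"commands": [[[0,0,-49,0,0,0],[643,-631,-49,0,0,16.4],[643,-631,-49,0,0,16.4],[643,-631,-49,0,0,16.4],[643,-631,-49,0,0,16.4],[643,-631,-49,0,0,16.4],[643,-631,-49,0,0,16.4],[643,-631,-49,0,0,16.4],[643,-631,-49,0,0,16.4],[643,-631,-49,0,0,16.4]]], "grip": 0}}

```text
time: 1.1
position: [0.3886, -0.2525, 0.2624]
tool_rot: [-3.14, 0.095, 0.0]
wrist_force: [0.9, -0.3, 0.7]
grip_width: 0.0176
grip_force: 0.0
```

```bash
python3 -c "
from h import *
print(rel(hand(.65,.05),yaw))"
```

```text
[ 2.188e+02 -3.927e+02 -3.000e-01 -0.000e+00  0.000e+00 -0.000e+00]
```

Request:
{"method": "send_rows", "body": {"commands": [[[219,-393,0,0,0,0],[219,-393,0,0,0,0],[219,-393,0,0,0,0],[219,-393,0,0,0,0],[219,-393,0,0,0,0],[219,-393,0,0,0,0],[219,-393,0,0,0,0],[219,-393,0,0,0,0],[219,-393,0,0,0,0],[219,-393,0,0,0,0]]]}}

```text
time: 2.1
position: [0.6316, 0.1337, 0.261]
tool_rot: [-3.135, 0.08, 0.0]
wrist_force: [-0.5, 0.9, -0.0]
grip_width: 0.0007
grip_force: 0.0
```

```bash
python3 -c "
from h import *
print(robot.get_obs()['wrist_force'])
for th in (.65,.5,.35,.2,.1,0):print(th,rel(hand(th),yaw))"
```

```text
[-0.49697887  0.86879977 -0.0254094 ]
0.65 [-0.4  7.7 35.2 -0.3  0.   0.5]
0.5 [-20.9   7.6  55.8  -0.3   0.    0.5]
0.35 [-38.    7.6  79.1  -0.3   0.    0.5]
0.2 [-51.5   7.6 104.7  -0.3   0.    0.5]
0.1 [-58.2   7.6 122.8  -0.3   0.    0.5]
0 [-63.2   7.7 141.5  -0.3   0.    0.5]
```

Request:
{"method": "send_rows", "body": {"commands": [[[0,0,18,0,0,0],[0,0,30,0,0,0],[-2,0,37,0,0,0],[-6,0,41,0,0,0],[-10,0,45,0,0,0],[-14,0,50,0,0,0],[-18,0,54,0,0,0],[-21,0,58,0,0,0],[-24,0,62,0,0,0],[-27,0,66,0,0,0]]]}}

```text
time: 3.1
position: [0.6036, 0.126, 0.1961]
tool_rot: [-3.14, 0.096, -0.001]
wrist_force: [-0.2, 0.4, 0.7]
grip_width: 0.0006
grip_force: 0.0
```

```bash
python3 -c "
from h import *
print(robot.get_obs()['wrist_force'])
snap('side','s1.png')
for th in (.5,.45,.35,.2,.1,0):print(th,rel(hand(th),yaw))"
```

```text
[-0.23233363  0.44122699  0.68406165]
0.5 [ 7.7 -1.9 -9.8  0.   0.1 -0. ]
0.45 [ 1.6 -1.9 -2.3  0.   0.1 -0. ]
0.35 [-9.4 -1.9 13.5  0.   0.1 -0. ]
0.2 [-22.8  -1.9  39.2   0.    0.1  -0. ]
0.1 [-29.6  -1.9  57.3   0.    0.1  -0. ]
0 [-34.5  -1.9  76.    0.    0.1  -0. ]
```

View pics/s1.png

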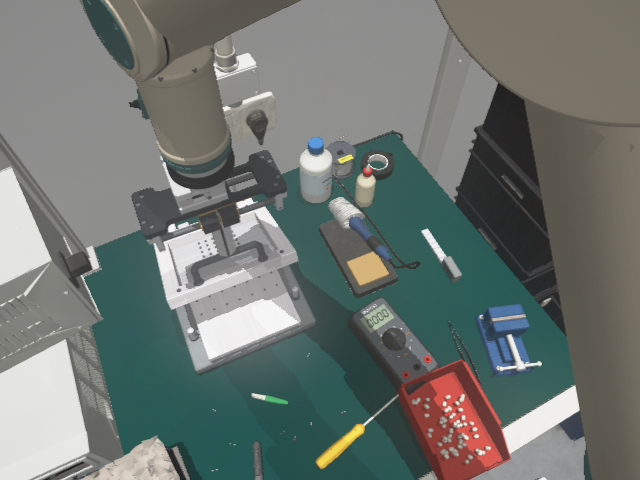

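The frame has come down from its start (front bar's lower edge now near (175,300)). The handle bow spans about (195,268)-(262,243), and the fingertips are at about (225,252), just behind or on it.

```bash
python3 - <<'E'
from h import *
im=cv2.imread('pics/s1.png')
for th in (.5,.4,.3,.25,.2): print(th,proj('side',hand(th,0)).round(1))
print('tip',proj('side',robot.get_obs()['position']+[0,0,-.008]).round(1))
cv2.imwrite('pics/c3.png',cv2.resize(im[190:350,140:320],None,fx=3.5,fy=3.5,interpolation=cv2.INTER_CUBIC))
E
```

```text
0.5 [[223.5 246.7]]
0.4 [[227.7 258.6]]
0.3 [[231.6 269.7]]
0.25 [[233.4 275. ]]
0.2 [[235.2 280. ]]
tip [[227.  252.2]]
```

View pics/c3.png

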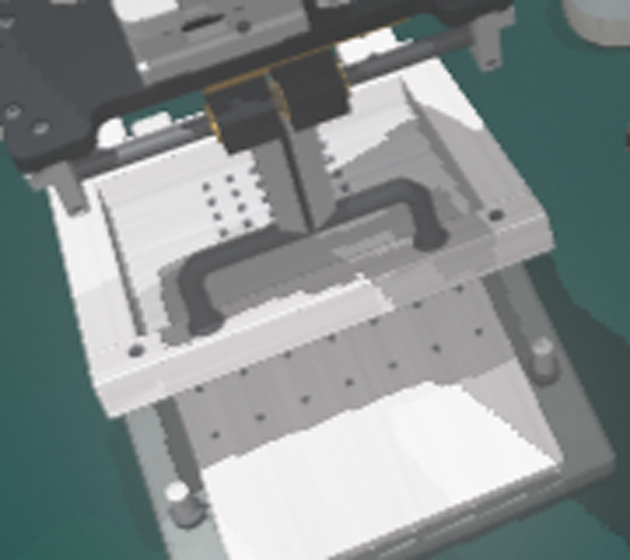

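The fingertips rest on top of the handle, with the bar centre at about (227,255), which gives roughly 0.43 rad. I continue down the arc.

Request:
{"method": "send_rows", "body": {"commands": [[[-4,0,6,0,0,0],[-10,0,14,0,0,0],[-15,0,23,0,0,0],[-20,0,32,0,0,0],[-23,0,40,0,0,0],[-26,0,48,0,0,0],[-29,0,56,0,0,0],[-31,0,63,0,0,0],[-33,0,69,0,0,0],[-34,0,74,0,0,0]]]}}

```text
time: 4.15
position: [0.5693, 0.1283, 0.122]
tool_rot: [3.14, -0.095, -0.0]
wrist_force: [-0.6, 0.1, -0.0]
grip_width: 0.0003
grip_force: 0.0
```

Request:
{"method": "send_rows", "body": {"commands": [[[0,0,2,0,0,0],[0,0,3,0,0,0],[0,0,4,0,0,0],[0,0,4,0,0,0],[0,0,4,0,0,0]]]}}

```text
time: 4.65
position: [0.5694, 0.1283, 0.1195]
tool_rot: [-3.14, 0.095, -0.0]
wrist_force: [-2.4, -0.1, 7.0]
grip_width: 0.0003
grip_force: 3.3
```

```bash
python3 -c "
from h import *
print(rel(hand(0),yaw))"
```

```text
[-1.3 -1.6  0.  -0.  -0.  -0. ]
```

```bash
python3 -c "
from h import *
print(rel(np.array([.4915,-.237,.2]),-.11),rel(np.array([.4915,-.237,.07]),-.11))"
```

```text
[-55.6 369.4 -80.5  -0.   -0.    2.8] [-55.6 369.4  49.5  -0.   -0.    2.8]
```

Request:
{"method": "send_rows", "body": {"commands": [[[0,0,-50,0,0,0],[-56,369,-85,0,0,2.8],[-56,369,-85,0,0,2.8],[-56,369,-85,0,0,2.8],[-56,369,-85,0,0,2.8],[-56,369,-85,0,0,2.8],[-56,369,-85,0,0,2.8],[-56,369,-85,0,0,2.8],[-56,369,-85,0,0,2.8],[-56,369,-85,0,0,2.8]]], "grip": 55}}

```text
time: 5.65
position: [0.4901, -0.2422, 0.2042]
tool_rot: [3.133, -0.184, 0.002]
wrist_force: [0.6, 0.1, -0.7]
grip_width: 0.0548
grip_force: 0.0
```

Request:
{"method": "send_rows", "body": {"commands": [[[0,0,50,0,0,0],[0,0,100,0,0,0],[0,0,125,0,0,0],[0,0,125,0,0,0],[0,0,125,0,0,0]]]}}

```text
time: 6.15
position: [0.4921, -0.2357, 0.0789]
tool_rot: [-3.137, 0.169, -0.001]
wrist_force: [0.4, -0.1, 0.5]
grip_width: 0.0551
grip_force: 0.0
```

```bash
python3 - <<'E'
from h import *
print(rel(np.array([.4915,-.237,.011]),-.11))
s=snap('side','s2.png');t=snap('top','t2.png')
r=lambda im,x,y,w,h,k:cv2.resize(im[y:y+h,x:x+w],None,fx=k,fy=k,interpolation=cv2.INTER_CUBIC)
a=np.hstack([r(s,370,190,130,150,3),r(t,155,160,135,150,3)]);cv2.imwrite('pics/c4.png',a)
E
```

```text
[-0.5  1.4 67.9 -0.  -0.   0.1]
```

View pics/c4.png

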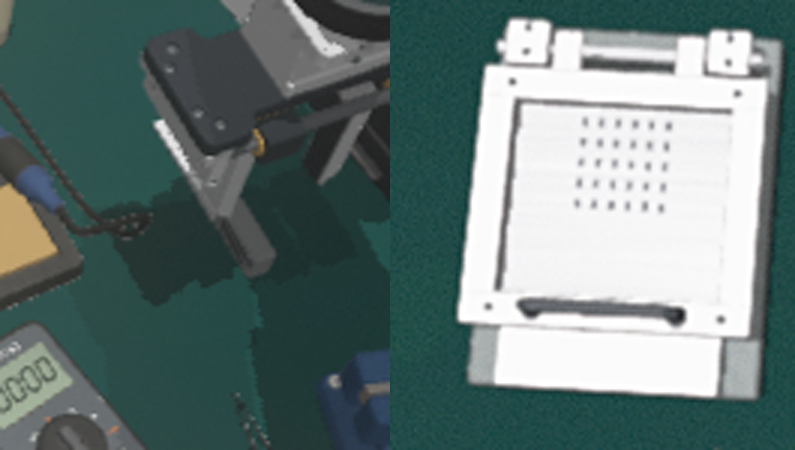

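The frame is fully down over the bed, with the handle level at the front bar. The fingers straddle the gauge grip (left crop, about (240,240)), so I descend and grasp.

Request:
{"method": "send_rows", "body": {"commands": [[[0,1,35,0,0,0],[0,1,55,0,0,0],[0,1,65,0,0,0],[0,1,67,0,0,0],[0,1,67,0,0,0]]]}}

```text
time: 6.75
position: [0.492, -0.2379, 0.0125]
tool_rot: [3.136, -0.172, 0.003]
wrist_force: [0.3, -0.2, -0.1]
grip_width: 0.0548
grip_force: 0.0
```

Request:
{"method": "send_rows", "body": {"commands": [[[0,0,0,0,0,0],[0,0,0,0,0,0],[0,0,0,0,0,0],[0,0,0,0,0,0],[0,0,0,0,0,0],[0,0,0,0,0,0],[0,0,0,0,0,0],[0,0,0,0,0,0]]], "grip": 8}}

```text
time: 7.55
position: [0.4912, -0.2376, 0.0116]
tool_rot: [-3.137, 0.172, -0.0]
wrist_force: [-0.2, 0.5, 2.3]
grip_width: 0.0161
grip_force: 30.0
```

```bash
python3 -c "
from h import *
print(rel(np.array([.4912,-.2376,.13]),-.11),rel(W(-.215,0,.13),yaw),W(-.215,0,.13))"
```

```text
[  -0.     0.  -118.4   -0.    -0.     0. ] [ -89.5 -367.6 -118.4   -0.    -0.    -2.8] [0.44238688 0.13759226 0.13      ]
```

Request:
{"method": "send_rows", "body": {"commands": [[[0,0,-30,0,0,0],[0,0,-80,0,0,0],[-10,0,-130,0,0,0],[-40,-40,-150,0,0,0],[-90,-80,-160,0,0,-2.8],[-90,-125,-160,0,0,-2.8],[-90,-170,-160,0,0,-2.8],[-90,-215,-160,0,0,-2.8],[-90,-260,-160,0,0,-2.8],[-90,-300,-160,0,0,-2.8]]]}}

```text
time: 8.55
position: [0.4342, 0.0727, 0.1715]
tool_rot: [-3.14, 0.093, -0.0]
wrist_force: [-0.5, 0.1, -0.3]
grip_width: 0.0158
grip_force: 30.0
```

Request:
{"method": "send_rows", "body": {"commands": [[[0,-40,0,0,0,0],[0,-60,0,0,0,0],[0,-68,0,0,0,0],[0,-68,20,0,0,0],[0,-68,50,0,0,0],[0,-68,65,0,0,0],[0,-68,75,0,0,0],[0,-68,75,0,0,0],[0,-68,75,0,0,0]]]}}

```text
time: 9.45
position: [0.4389, 0.1378, 0.0968]
tool_rot: [3.14, -0.096, 0.001]
wrist_force: [0.2, -0.5, -0.4]
grip_width: 0.0156
grip_force: 30.0
```

```bash
python3 - <<'E'
from h import *
print(rel(W(-.215,0,.068),yaw),robot.get_obs()['wrist_force'],robot.get_obs()['position'])
s=snap('side','s3.png');t=snap('top','t3.png')
r=lambda im,x,y,w,h,k:cv2.resize(im[y:y+h,x:x+w],None,fx=k,fy=k,interpolation=cv2.INTER_CUBIC)
cv2.imwrite('pics/c5.png',np.hstack([r(s,180,260,130,150,3),r(t,165,215,135,150,3)]))
E
```

```text
[ 3.5 -0.  28.8  0.  -0.  -0.1] [ 0.20758107 -0.45100275 -0.35974399] [0.43889314 0.13779845 0.09679781]
```

View pics/c5.png

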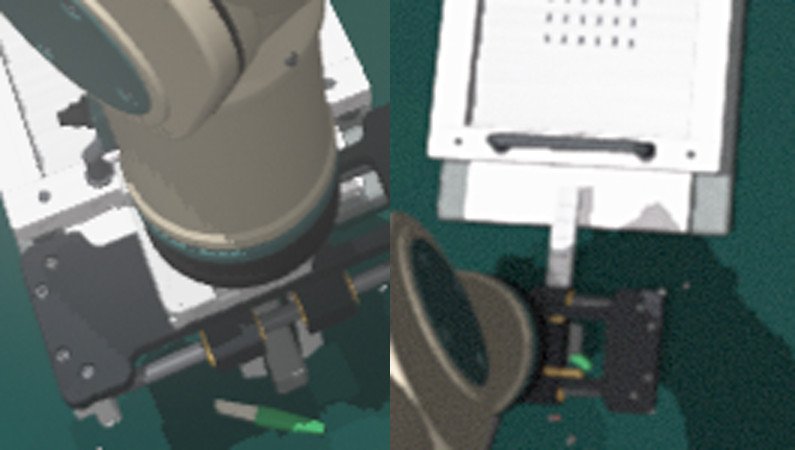

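The gauge is held straight, with its blade pointing along the printer's axis and its tip over the bed's front land (top-view pixel about (224,277)). The clip is untouched on the bench at about (262,400) in the side view.

```bash
python3 - <<'E'
from h import *
o=robot.get_obs()['position'];p=plane('top',224.3,277,o[2]-.0116+.002)
q=lambda p:np.array([[c_,s_],[-s_,c_]])@(p-O)[:2]
print(p,q(p),q(o)); print(q(plane('top',165+(432-390)/3,215+157/3,.0565)),q(plane('top',165+(722-390)/3,215+173/3,.0565)))
E
```

```text
[0.53897225 0.13118442 0.08764673] [-0.1182042  -0.00060466] [-0.21816679  0.00045465]
[-0.10072446  0.1029367 ] [-0.10081603 -0.10108252]
```

Request:
{"method": "send_rows", "body": {"commands": [[[4,0,15,0,0,0],[8,0,24,0,0,0],[11,0,28,0,0,0],[11,0,29,0,0,0],[11,0,29,0,0,0],[11,0,29,0,0,0]]]}}

```text
time: 10.15
position: [0.4496, 0.1377, 0.0678]
tool_rot: [-3.14, 0.095, -0.0]
wrist_force: [-0.4, -0.1, -0.6]
grip_width: 0.0157
grip_force: 30.0
```

Request:
{"method": "send_rows", "body": {"commands": [[[0,0,1,0,0,0],[0,0,2,0,0,0],[0,0,2,0,0,0],[0,0,2,0,0,0]]]}}

```text
time: 10.55
position: [0.4495, 0.1376, 0.0655]
tool_rot: [3.14, -0.095, -0.0]
wrist_force: [-0.2, 0.4, -1.0]
grip_width: 0.0158
grip_force: 30.0
```

Request:
{"method": "send_rows", "body": {"commands": [[[0,0,1,0,0,0],[0,0,1,0,0,0],[0,0,1,0,0,0]]]}}

```text
time: 10.85
position: [0.4495, 0.1376, 0.0645]
tool_rot: [3.14, -0.095, -0.0]
wrist_force: [0.5, -0.2, -0.8]
grip_width: 0.016
grip_force: 30.0
```

Request:
{"method": "send_rows", "body": {"commands": [[[0,0,0.5,0,0,0],[0,0,1,0,0,0],[0,0,1,0,0,0],[0,0,1,0,0,0]]]}}

```text
time: 11.25
position: [0.4495, 0.1376, 0.0635]
tool_rot: [3.14, -0.095, -0.0]
wrist_force: [-0.8, -0.2, -1.3]
grip_width: 0.0158
grip_force: 30.0
```

Request:
{"method": "send_rows", "body": {"commands": [[[0,0,0.5,0,0,0],[0,0,0.5,0,0,0],[0,0,0.5,0,0,0]]]}}

```text
time: 11.55
position: [0.4495, 0.1376, 0.063]
tool_rot: [-3.14, 0.095, 0.0]
wrist_force: [-0.1, -1.2, -0.5]
grip_width: 0.0158
grip_force: 30.0
```

Request:
{"method": "send_rows", "body": {"commands": [[[0,0,0.5,0,0,0],[0,0,0.5,0,0,0],[0,0,0.5,0,0,0]]]}}

```text
time: 11.85
position: [0.4496, 0.1376, 0.0625]
tool_rot: [-3.14, 0.095, -0.0]
wrist_force: [-0.2, 0.5, 0.8]
grip_width: 0.0157
grip_force: 30.0
```

Request:
{"method": "send_rows", "body": {"commands": [[[0,0,0.5,0,0,0],[0,0,0.5,0,0,0],[0,0,0.5,0,0,0]]]}}

```text
time: 12.15
position: [0.4495, 0.1377, 0.0622]
tool_rot: [-3.14, 0.095, -0.0]
wrist_force: [-2.3, 0.1, 3.1]
grip_width: 0.0156
grip_force: 30.0
```

Request:
{"method": "send_rows", "body": {"commands": [[[0,0,0.3,0,0,0],[0,0,0.3,0,0,0],[0,0,0.3,0,0,0]]]}}

```text
time: 12.45
position: [0.4495, 0.1377, 0.0618]
tool_rot: [-3.14, 0.095, -0.0]
wrist_force: [-2.1, -0.6, 5.5]
grip_width: 0.0156
grip_force: 30.0
```

```bash
python3 -c "
from h import *
o=robot.get_obs();print(o['position'],o['wrist_force'],o['wrist_torque'],rel(W(-.2,0,.0625),yaw))"
```

```text
[0.44948014 0.13773748 0.06181854] [-2.12781876 -0.5911253   5.53933321] [0.06248467 0.1109487  0.02895458] [ 7.9  0.6 -0.7 -0.  -0.  -0. ]
```

Request:
{"method": "send_rows", "body": {"commands": [[[0,0,-0.6,0,0,0],[3,0.3,-0.5,0,0,0],[8,0.6,-0.5,0,0,0],[13,0.6,-0.5,0,0,0],[18,0.6,-0.5,0,0,0],[20,0.6,-0.5,0,0,0],[20,0.6,-0.5,0,0,0],[20,0.6,-0.5,0,0,0]]]}}

```text
time: 13.25
position: [0.4684, 0.1355, 0.0621]
tool_rot: [3.139, -0.095, -0.004]
wrist_force: [-3.5, -0.2, 6.8]
grip_width: 0.016
grip_force: 30.0
```

Request:
{"method": "send_rows", "body": {"commands": [[[3,0,0,0,0,0],[6,0,0,0,0,0],[9,0,0,0,0,0],[12,0,0,0,0,0],[12,0,0,0,0,0],[12,0,0,0,0,0]]]}}

```text
time: 13.85
position: [0.4791, 0.1347, 0.0622]
tool_rot: [3.139, -0.095, -0.007]
wrist_force: [-6.8, 0.6, 10.2]
grip_width: 0.0156
grip_force: 30.0
```

```bash
python3 -c "
from h import *
o=robot.get_obs();print(o['position'],o['wrist_force'],o['wrist_torque'],rel(W(-.157,0,.0625),yaw))"
```

```text
[0.47908945 0.13470548 0.06216134] [-6.78506759  0.62950527 10.22020242] [0.05847264 1.27651839 0.05610007] [21.2 -0.7 -0.4  0.1  0.3 -0. ]
```

Request:
{"method": "send_rows", "body": {"commands": [[[0,0,-0.4,0,0,0],[0,0,-0.4,0,0,0],[0,0,-0.4,0,0,0]]]}}

```text
time: 14.15
position: [0.4823, 0.135, 0.0624]
tool_rot: [-3.14, 0.096, -0.002]
wrist_force: [-0.4, -0.5, -1.0]
grip_width: 0.0157
grip_force: 30.0
```

Request:
{"method": "send_rows", "body": {"commands": [[[0,0,-0.4,0,0,0],[0,0,-0.4,0,0,0],[0,0,-0.4,0,0,0]]]}}

```text
time: 14.45
position: [0.4816, 0.135, 0.0629]
tool_rot: [3.14, -0.095, 0.0]
wrist_force: [-0.1, 0.3, -1.5]
grip_width: 0.0159
grip_force: 30.0
```

```bash
python3 -c "
from h import *
o=robot.get_obs();print(o['position'],o['wrist_force'],o['wrist_torque'],rel(W(-.157,0,.0625),yaw))"
```

```text
[0.48159886 0.13502278 0.06289976] [-0.10855246  0.26857246 -1.46034528] [ 0.03966484  0.06021979 -0.00781397] [18.7 -0.2  0.4  0.  -0.  -0. ]
```

Request:
{"method": "send_rows", "body": {"commands": [[[2,0,0.3,0,0,0],[4,0,0.3,0,0,0],[6,0,0.3,0,0,0],[8,0,0.3,0,0,0],[8,0,0.3,0,0,0],[8,0,0.3,0,0,0]]]}}

```text
time: 15.05
position: [0.4894, 0.1346, 0.0627]
tool_rot: [3.14, -0.095, -0.0]
wrist_force: [-0.7, 0.3, -1.3]
grip_width: 0.0157
grip_force: 30.0
```

Request:
{"method": "send_rows", "body": {"commands": [[[1,0,0,0,0,0],[2,0,0,0,0,0],[2,0,0,0,0,0],[2,0,0,0,0,0]]]}}

```text
time: 15.45
position: [0.4915, 0.1345, 0.0627]
tool_rot: [-3.14, 0.095, -0.0]
wrist_force: [0.6, 0.0, -0.5]
grip_width: 0.0153
grip_force: 30.0
```

Request:
{"method": "send_rows", "body": {"commands": [[[0,0,0.3,0,0,0],[1,0,0.3,0,0,0],[2,0,0.3,0,0,0],[2,0,0.3,0,0,0],[2,0,0.3,0,0,0]]]}}

```text
time: 15.95
position: [0.4936, 0.1344, 0.0624]
tool_rot: [-3.14, 0.095, -0.001]
wrist_force: [-1.2, 0.4, 1.2]
grip_width: 0.0158
grip_force: 30.0
```

Request:
{"method": "send_rows", "body": {"commands": [[[1,0,0,0,0,0],[2,0,0,0,0,0],[2,0,0,0,0,0],[2,0,0,0,0,0]]]}}

```text
time: 16.35
position: [0.4951, 0.1342, 0.0624]
tool_rot: [3.14, -0.095, -0.001]
wrist_force: [-2.1, -0.3, 3.4]
grip_width: 0.0159
grip_force: 30.0
```

Request:
{"method": "send_rows", "body": {"commands": [[[1,0,0,0,0,0],[2,0,0,0,0,0],[2,0,0,0,0,0],[2,0,0,0,0,0]]]}}

```text
time: 16.75
position: [0.4961, 0.1341, 0.0624]
tool_rot: [3.14, -0.094, -0.004]
wrist_force: [-4.1, 0.7, 6.3]
grip_width: 0.0161
grip_force: 30.0
```

Request:
{"method": "send_rows", "body": {"commands": [[[0,0,-0.3,0,0,0],[0,0,-0.3,0,0,0],[0,0,-0.3,0,0,0]]]}}

```text
time: 17.05
position: [0.4972, 0.1341, 0.0625]
tool_rot: [3.14, -0.095, -0.001]
wrist_force: [-2.5, 1.2, 1.0]
grip_width: 0.016
grip_force: 30.0
```

Request:
{"method": "send_rows", "body": {"commands": [[[1,0,0,0,0,0],[1,0,0,0,0,0],[1,0,0,0,0,0]]]}}

```text
time: 17.35
position: [0.4977, 0.134, 0.0625]
tool_rot: [3.14, -0.095, -0.002]
wrist_force: [-4.3, 0.1, 1.6]
grip_width: 0.0157
grip_force: 30.0
```

Request:
{"method": "send_rows", "body": {"commands": [[[1,0,0,0,0,0],[1,0,0,0,0,0],[1,0,0,0,0,0]]]}}

```text
time: 17.65
position: [0.4983, 0.1339, 0.0625]
tool_rot: [3.14, -0.095, -0.003]
wrist_force: [-6.2, 0.5, 3.4]
grip_width: 0.0157
grip_force: 30.0
```

Request:
{"method": "send_rows", "body": {"commands": [[[0,0,-0.2,0,0,0],[0,0,-0.2,0,0,0],[0,0,-0.2,0,0,0]]]}}

```text
time: 17.95
position: [0.4988, 0.1338, 0.0626]
tool_rot: [3.14, -0.095, -0.002]
wrist_force: [-5.3, 0.7, -1.6]
grip_width: 0.0155
grip_force: 30.0
```

```bash
python3 -c "
from h import *
np.set_printoptions(precision=3,suppress=True)
for i in range(4):
  snap('top','t4.png');o=robot.get_obs();print(o['position'],o['wrist_force'],o['wrist_torque'],o['tool_rot'])
snap('side','s4.png');print(o['time'])
K=lambda f:cv2.imread('pics/'+f)
"
```

```text
[0.499 0.134 0.063] [-4.261  0.368 -1.96 ] [ 0.133  1.35  -0.012] [ 3.14  -0.095 -0.002]
[0.499 0.134 0.063] [-4.151  0.384 -2.579] [0.167 1.275 0.046] [ 3.14  -0.095 -0.002]
[0.499 0.134 0.063] [-4.908  0.982 -2.751] [0.139 1.316 0.033] [ 3.14  -0.095 -0.001]
[0.499 0.134 0.063] [-5.33   0.864 -3.465] [ 0.159  1.323 -0.02 ] [ 3.14  -0.095 -0.001]
18.15
```

Request:
{"method": "send_rows", "body": {"commands": [[[0,0,0.1,0,0,0],[0,0,0.1,0,0,0],[0,0,0.1,0,0,0],[0,0,0.1,0,0,0]]]}}

```text
time: 18.6
position: [0.4992, 0.1339, 0.0626]
tool_rot: [3.14, -0.095, -0.001]
wrist_force: [-4.8, 0.2, -4.4]
grip_width: 0.0157
grip_force: 30.0
```

```bash
python3 - <<'E'
from h import *
np.set_printoptions(precision=4,suppress=True)
s=snap('side','s5.png');t=snap('top','t5.png');o=robot.get_obs();print(o['time'],o['position'],o['wrist_force'],o['wrist_torque'],o['tool_rot'])
g=lambda f:cv2.cvtColor(cv2.imread('pics/'+f),cv2.COLOR_BGR2GRAY).astype(np.float32)
t2,t5=g('t2.png'),g('t5.png')
for n,(x,y,w,h) in dict(hinge=(185,165,90,30),left=(175,245,25,30),foilR=(250,190,35,60)).items():
    print(n,cv2.phaseCorrelate(t2[y:y+h,x:x+w].copy(),t5[y:y+h,x:x+w].copy(),cv2.createHanningWindow((w,h),cv2.CV_32F)))
r=lambda im,x,y,w,h,k:cv2.resize(im[y:y+h,x:x+w],None,fx=k,fy=k,interpolation=cv2.INTER_CUBIC)
cv2.imwrite('pics/c6.png',np.hstack([r(s,170,230,130,190,3),r(t,165,160,135,190,3)]))
E
```

```text
18.7 [0.4992 0.1338 0.0626] [-4.3382  0.2375 -4.8901] [ 0.1613  1.4775 -0.016 ] [ 3.1399 -0.0951 -0.0007]
hinge ((-0.11499613628573258, -0.019376222118490105), 0.9358936670091417)
left ((-4.482064445776352, -1.4086487608097649), 0.18582804489135743)
foilR ((-0.07493541900599254, -0.07273665025656584), 0.9060698220023402)
```

View pics/c6.png

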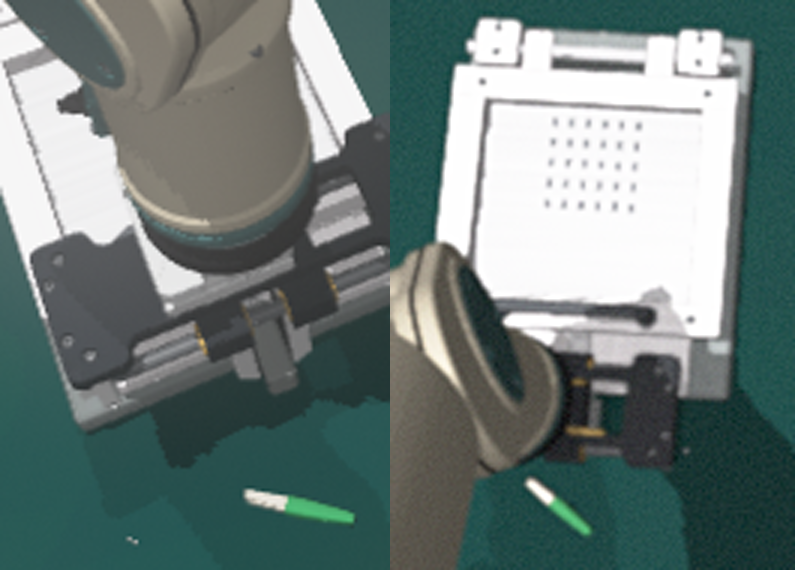

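The frame is still down (no image shift in the hinge and foil regions), and the clip is untouched at about (265,398) in the side view. The gauge is under the bar. Fz shows the hand bearing some of the load, so I lower it slightly to lay the blade flat.

Request:
{"method": "send_rows", "body": {"commands": [[[0,0,0.1,0,0,0],[0,0,0.2,0,0,0],[0,0,0.2,0,0,0],[0,0,0.2,0,0,0]]]}}

```text
time: 19.1
position: [0.4992, 0.1339, 0.0626]
tool_rot: [3.14, -0.095, -0.001]
wrist_force: [-4.6, -0.1, -3.5]
grip_width: 0.0158
grip_force: 30.0
```

Request:
{"method": "send_rows", "body": {"commands": [[[0,0,0,0,0,0],[0,0,0,0,0,0],[0,0,0,0,0,0],[0,0,0,0,0,0],[0,0,0,0,0,0]]]}}

```text
time: 19.6
position: [0.4992, 0.1339, 0.0626]
tool_rot: [3.14, -0.095, -0.001]
wrist_force: [-4.4, -0.5, -4.4]
grip_width: 0.0157
grip_force: 30.0
```

Request:
{"method": "send_rows", "body": {"commands": [[[0,0,0,0,0,0],[0,0,0,0,0,0],[0,0,0,0,0,0],[0,0,0,0,0,0],[0,0,0,0,0,0]]]}}

```text
time: 20.1
position: [0.4992, 0.1339, 0.0626]
tool_rot: [3.14, -0.095, -0.001]
wrist_force: [-5.3, 0.6, -3.4]
grip_width: 0.0157
grip_force: 30.0
```

Request:
{"method": "send_rows", "body": {"commands": [[[0,0,0.2,0,0,0],[0,0,0.3,0,0,0],[0,0,0.3,0,0,0],[0,0,0.3,0,0,0]]]}}

```text
time: 20.5
position: [0.4992, 0.1339, 0.0626]
tool_rot: [3.14, -0.095, -0.0]
wrist_force: [-5.8, 0.5, -1.0]
grip_width: 0.0158
grip_force: 30.0
```

```bash
python3 -c "
from h import *
np.set_printoptions(precision=5,suppress=True)
for i in range(3):
  robot.camera('top');o=robot.get_obs();print(o['position'],o['wrist_force'],o['wrist_torque'],o['tool_rot'])
"
```

```text
[0.4992  0.1339  0.06257] [-5.04813 -0.15197 -0.71334] [ 0.02053  1.65704 -0.00629] [ 3.13999 -0.09512 -0.00041]
[0.49919 0.13387 0.06257] [-6.43272  0.22659 -0.90135] [ 0.05614  1.61982 -0.02287] [ 3.13995 -0.09518 -0.00042]
[0.49917 0.1339  0.06255] [-5.81253 -0.0166  -0.73971] [ 0.01939  1.64723 -0.01751] [ 3.13995 -0.09502 -0.0005 ]
```

```bash
python3 -c "
from h import *
print(robot.job_done())"
```

```text
the job is handed in; nothing more can be done
None
```

I handed the job in with the frame down on its posts and the gauge still held flat, its tip about 42 mm under the front bar and dragging at about 5.6 N. That is below the roughly 7 N I estimate would lift the frame; forces and images showed no lift, though the pictures could not resolve one under about 0.15 mm. The clip and flux bottle were not touched.

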